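# Set the overload-stop gap on a load-cell gauge

## Task

On the small bridge gauge, turn the blue knob clockwise until the stop screw bottoms firmly on the load cell, with the orange pointer in the green sector and never in the red. Then back the knob off a quarter turn from where it rests when bottomed, let go of it, and leave everything else on the bench where it is.

Things in the scene. Friction and masses are not known exactly. Their poses are not given: they have to be found in the camera images.
- gauge: Gauge fixed to the bench: aluminium base plate 150 x 170 x 12 mm, two side posts at +-y, white bridge (116 mm along x, 150 along y, top 97 mm above the bench), open underneath to front and back. Origin on the bench below the knob's axis; z up; -x is the side the pointer points to. Placed anywhere in 13 x 32 cm, yawed up to 0.6 rad.
- knob: Blue bar on a black hub (36 mm across, 9 high). Bar 44 mm along its x, 12 wide along its y, 26 tall, 9 to 35 mm above the origin; white dot at the +x end. Origin on the vertical axis at the hub's underside, 107 mm above the bench; z up. Clockwise from above (negative about z) runs the screw down; knob height stays. Friction 0.03 N m; stays where left. It can turn over a full turn out.
- knob_grip (a point): Point on the knob's axis 31 mm above its origin, 138 mm above the bench: a good TCP height for gripping across the bar. The knob starts 1.0 to 2.45 rad short of bottoming, at a different angle each time. At the bottom the torque climbs 2 N m per rad. Let go while tight, it springs back by the wound angle and stays bottomed; the quarter turn counts from there.
- pointer (a point): Tip of the orange pointer on the sprung steel collar (62 mm across) under the knob, 44 mm from the axis, 103 mm above the bench. Without torque it points along the gauge's -x. Torque on the knob winds it the same way, 0.5 rad per N m (thread friction: 0.015 rad) and it springs back.
- scale_zero (a point): Black zero mark of the scale on the bridge's top, 47 mm from the axis along the gauge's -x, 98 mm above the bench. From it clockwise seen from above (towards the gauge's +y): green sector from 0.075 to 0.25 rad (pointer tip 3.3 to 10.9 mm towards +y, 0.15 to 0.5 N m), then red.
- foot_face (a point): Underside centre of the brass foot (22 mm across) at the screw's lower end, beneath the bridge. It sinks 2 mm per clockwise turn of the knob.
- anvil (a point): Top centre of the load cell's steel button (28 mm across), 52 mm above the bench on the knob's axis; the foot bottoms on it. z up.
- probe: Bystander: aluminium compression probe, 36 mm disc with a stem, 38 mm tall, standing about 125 mm from the knob's axis beside the gauge. Origin at its underside's centre.
- weight: Bystander: brass weight, 32 mm across, 26 mm tall, beside the gauge on the other side. Origin at its underside's centre.
- tape: Bystander: roll of yellow tape lying flat, 90 mm across, 22 mm tall. Origin at its underside's centre.
- beaker: Bystander: glass beaker, 68 mm across, 85 mm tall. Origin at its underside's centre.
- washbottle: Bystander: white bottle with red cap, 64 mm across, 170 mm tall. Origin at its underside's centre.
- notebook: Bystander: purple notebook 210 x 150 x 16 mm, lying flat. Origin at its underside's centre.
- jotter: Bystander: teal jotter 150 x 210 x 10 mm, lying flat. Origin at its underside's centre.
There are look-alikes about, which are no part of the job. Leave any purple look-alike of the gauge alone.

How it is judged:
By the outcome, as a careful person would: the job done as asked, in the order asked, and still so for the second after the job is handed in, with the robot touching nothing.
It also fails if it takes over 72 s, if anything falls off the work surface, if the arm or the gripper's body presses on something with over 40 N, if the wrist force passes 120 N, or if a joint passes its speed limit or range.

## Robot

A 7-joint arm with a two-finger parallel gripper is mounted at the origin on the work surface. World frame = base frame: x ahead of the robot, y to its left, z up, the work surface at z = 0. Lengths are in m, angles in rad, forces in N, time in s.
With the tool pointing down it reaches from about 0.4 to 0.85 m from the base axis. Payload 10.4 kg.
Tool frame: the origin (TCP) lies between the finger pads, 19 mm behind the fingertips; this is the grasp point; z points along the fingers, y is the line along which they close (so a half turn about z gives the same grasp; the last joint's range is limited). The gripper opens to 85 mm and grips with 20 to 120 N. Pads are 22 mm wide; open, the fingers measure 114 mm over their backs; the gripper's body (76 mm by 85 mm) begins 54 mm behind the grasp point. The pads swing forward as they close: fully open they stand 13 mm farther back than shut.
Start: joints at [1.187, 0.332, -0.065, 1.46, 0.022, 1.35, -0.088], TCP at [0.221, -0.585, 0.25] pointing down, gripper open.
Joint ranges: [-2.6, 2.6], [-0.5, 2.12], [-1.47, 1.34], [0.16, 2.42], [-1.27, 4.41], [0.06, 2.06], [-2.6, 2.6]. Speed limits (rad/s): [2.22, 2.22, 2.79, 2.79, 3.14, 3.14, 3.14].

## Interface

Orientations are given as a unit quaternion [x, y, z, w].
In Python, from workcell import get_obs, camera, hand_in gives the robot as it stands. The module is installed in compiled form; this text tells all that it offers.
- The arm moves only by the tool move_arm, never from a script. Its argument "plan" is a list of rows, each an object with "delta_pos": the shift along the tool's x, y, z in shares of 1 m (1.0 is 1 m), a list of three; "turn": the turn, a rotation vector about the tool's x, y, z in parts of the range, where 1.0 means 2 pi rad, a list of three; "fingers": the closure, from 0 (fully open) to 1 (shut). A call has 1 to 12 rows; each row is the pose to reach, as a shift and turn from the pose commanded when the call began, along the tool's axes at that moment; what a row does not reach only later rows make up. A row lasts 1/8 s, in which the tool goes at most 62.5 mm and 10.7 degrees, less where a joint would pass 70% of its speed; a pose out of reach is approached as far as the arm can. No shift or turn number may pass 1 either way. A call with a gripper value outside its range is refused whole. The fingers move at their own pace and stop on an object; "force" is the grip in N (left out, the last holds). Time passes only in rows, so rows that repeat a pose let the fingers close. It gives the time, the measured TCP pose, the force, the opening and the grip force at its end, in the units of the state.
- get_obs(): the state, without advancing time (a new reading comes with each control period).
- camera(name): name is "scene" or "side" or "wrist"; returns a dict with "color" (384x512x3 uint8, red, green, blue), "range_z" (384x512 float32, m along the optical axis (not along the pixel's ray), 0 where there is no reading), "fx", "fy", "cx", "cy" (pixels), "R" (3x3) and "t" (3): a world point X has camera coordinates R X + t; the wrist camera has in their place "tool_from_camera" (4x4, takes a point from camera to tool coordinates, whose origin is the TCP and whose axes are the flange's). Camera axes: x right, y down, z forward; pixel columns grow to the right and rows downward; lengths in m; the calibration is good to about 2 mm. A picture is of the moment at which its call begins: read the wrist's pose just before it.
- hand_in(): hands the job in; it is judged then, once.
The state is a dict: "clock": time; "joint_pos": joint angles; "joint_velocities": joint speeds; "tau": joint torques, N m; "position": TCP position; "ee_rot": TCP orientation; "ft_force": force on the tool from outside, world axes, zero at the start; "torque": the same for the moment, N m; "grip_width": opening from 0.0 (shut) to 1.0 (fully open); "grasp_force": force on a finger pad.
Only numpy, scipy, OpenCV 4.12 (cv2) and the standard library are available. Lean on these libraries where they do the work, as an engineer would, in place of code of your own. Each camera call takes 0.05 s, during which the arm holds its last target. There are 200 camera calls.

## Working session

There is one attempt and no reset: what is moved stays moved. The work goes in short steps, Python scripts to look and compute and a tool call to move; the robot and the scene stay as the last step left them, time stands still between calls to the robot, and variables do not carry over. Pictures are saved under pics/ and viewed, at most 10 in all, crops included, and the job is handed in when it is done.

Besides the shell and the picture viewer there is one more tool, called as name([rows], argument=value, ...), one row to a line, values as JSON. move_arm: Moves the arm, as the interface text tells. Its arguments: {"type":"object","properties":{"plan":{"type":"array","items":{"type":"object","properties":{"delta_pos":{"type":"array","items":{"type":"number"}},"turn":{"type":"array","items":{"type":"number"}},"fingers":{"type":"number"}}}},"force":{"type":"number"}},"required":["plan"]}

```bash
mkdir -p pics
cat > h.py <<'E'
import numpy as np,cv2
from workcell import get_obs,camera,hand_in
from scipy.spatial.transform import Rotation as Ro
def cam(n):
    o=get_obs();c=camera(n)
    if n=="wrist":
        T=np.eye(4);T[:3,:3]=Ro.from_quat(o["ee_rot"]).as_matrix();T[:3,3]=o["position"]
        W=T@np.array(c["tool_from_camera"])
        c["R"]=W[:3,:3].T;c["t"]=-W[:3,:3].T@W[:3,3]
    return c
def plane(c,u,v,z):
    R=np.array(c["R"]);C=-R.T@np.array(c["t"]).ravel()
    d=np.stack([(np.asarray(u,float)-c["cx"])/c["fx"],(np.asarray(v,float)-c["cy"])/c["fy"],np.ones(np.shape(u))],-1)@R
    s=(z-C[2])/d[...,2]
    return C+s[...,None]*d
def depth(c):
    v,u=np.mgrid[:384,:512];Z=c["range_z"]
    P=np.stack([(u-c["cx"])/c["fx"]*Z,(v-c["cy"])/c["fy"]*Z,Z],-1)
    return (P-np.array(c["t"]).ravel())@np.array(c["R"])
def save(c,n): cv2.imwrite(n,c["color"][...,::-1])
E
python3 - <<'E'
from h import *
o=get_obs();print({k:np.round(v,3) for k,v in o.items()})
ims=[]
for n in("scene","side"):
    c=cam(n);save(c,f"pics/{n}0.png");P=depth(c);hsv=cv2.cvtColor(c["color"],cv2.COLOR_RGB2HSV)
    for nm,lo,hi in(("blue",(100,120,50),(125,255,255)),("orange",(5,150,100),(18,255,255)),("purple",(126,50,40),(160,255,255)),("green",(45,100,50),(85,255,255))):
        m=cv2.inRange(hsv,lo,hi);k,l,s,ce=cv2.connectedComponentsWithStats(m)
        for i in range(1,k):
            if s[i,4]>12: 
                q=P[(l==i)&(c["range_z"]>0)];print(n,nm,s[i],np.round(np.median(q,0),3) if len(q) else None)
E
```

```text
{'clock': np.float64(0.0), 'joint_pos': array([ 1.187,  0.333, -0.065,  1.461,  0.022,  1.35 , -0.088]), 'joint_velocities': array([ 0.001, -0.002,  0.001, -0.   , -0.   , -0.001,  0.001]), 'tau': array([ 0.0000e+00, -6.2545e+01,  4.9000e-02, -3.9160e+01,  1.6000e-02,
        1.0000e-02,  0.0000e+00]), 'position': array([ 0.221, -0.584,  0.249]), 'ee_rot': array([ 0.984,  0.179, -0.   , -0.001]), 'ft_force': array([ 0.179, -0.002,  0.287]), 'torque': array([ 0.015,  0.02 , -0.019]), 'grasp_force': np.float64(0.0), 'grip_width': np.float64(0.997)}
scene blue [100   0  34  12 204] [-0.642  0.366  0.016]
scene blue [122   9  29  33 547] [-0.61   0.428 -0.103]
scene blue [131 173   6  10  42] [ 0.267 -0.213  0.142]
scene blue [263 172   5  15  59] [0.541 0.017 0.142]
scene blue [133 183   6   7  29] [ 0.289 -0.227  0.133]
scene blue [ 233  292  102   92 3844] [ 0.843 -0.263  0.007]
scene blue [182 314  26  23 188] [ 0.677 -0.374  0.056]
scene orange [299 183  10   9  64] [0.594 0.135 0.026]
scene purple [ 110  167   68   67 2676] [ 0.297 -0.231  0.094]
scene purple [  80  250   94   92 3
[... 966 characters left out ...]
.086]
side orange [392  83  16  20 150] [ 0.574 -1.095  0.073]
side orange [54 93 10  4 17] [ 2.052 -0.224  0.003]
side orange [106 104   5   6  13] [ 2.048 -0.489 -0.14 ]
side orange [ 89 108   8   7  13] [ 2.053 -0.382 -0.126]
side orange [ 48 123   5   6  14] [ 2.051 -0.135 -0.146]
side orange [ 94 134   9   4  13] [ 2.053 -0.386 -0.292]
side orange [115 154   8   4  14] [ 2.051 -0.484 -0.46 ]
side orange [ 50 193   4   6  13] [ 2.05  -0.025 -0.525]
side orange [ 30 204   7   4  13] [ 2.048  0.079 -0.534]
side orange [ 48 206   8   6  13] [ 2.049e+00 -2.000e-03 -6.020e-01]
side purple [ 317  155   99   90 3838] [ 0.281 -0.216  0.014]
side green [306 124   5   5  21] [ 0.681 -0.494  0.091]
```

View pics/scene0.png

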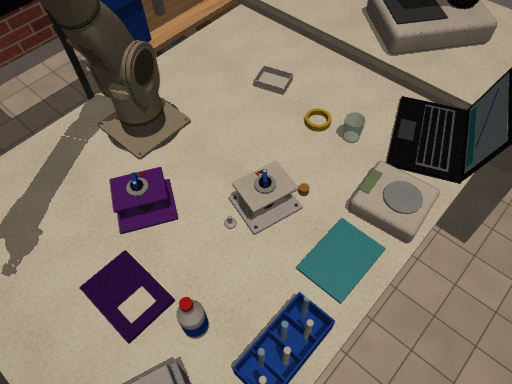

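View pics/side0.png

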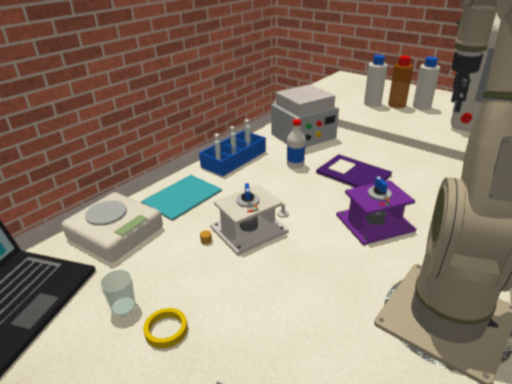

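Run:
```python
from h import *
o=get_obs();c=camera("wrist");print(np.round(c["tool_from_camera"],3),c["fx"])
R=Ro.from_quat(o["ee_rot"]).as_matrix();print(np.round(R,3))
print(R.T@(np.array([.45,.03,.30])-o["position"]))
```

```text
[[-0.001 -0.955 -0.296  0.075]
 [ 1.    -0.001 -0.     0.001]
 [-0.    -0.296  0.955 -0.124]
 [ 0.     0.     0.     1.   ]] 278.8566859814244
[[ 0.936  0.353 -0.   ]
 [ 0.353 -0.936  0.001]
 [-0.    -0.001 -1.   ]]
[ 0.43159693 -0.49399079 -0.05009036]
```

move_arm([
  {"delta_pos": [0.04,-0.045,-0.005]},
  {"delta_pos": [0.08,-0.09,-0.01]},
  {"delta_pos": [0.12,-0.13,-0.02]},
  {"delta_pos": [0.16,-0.172,-0.03]},
  {"delta_pos": [0.2,-0.215,-0.04]},
  {"delta_pos": [0.24,-0.258,-0.05]},
  {"delta_pos": [0.28,-0.301,-0.05]},
  {"delta_pos": [0.32,-0.34,-0.05]},
  {"delta_pos": [0.36,-0.375,-0.05]},
  {"delta_pos": [0.4,-0.41,-0.05]},
  {"delta_pos": [0.44,-0.44,-0.05]},
  {"delta_pos": [0.505,-0.46,-0.05]},
])

```text
validation failed for argument at $.pl...
```

move_arm([
  {"delta_pos": [0,0,0]},
  {"delta_pos": [0,0,0]},
])

```text
validation failed for argument at $.pl...
```

Run:
```python
from h import *
o=get_obs();print(np.round(o["joint_pos"],3),o["position"],o["ee_rot"])
c=cam("wrist");np.savez("w1.npz",**c);save(c,"pics/w1.png")
```

```text
[ 1.187  0.333 -0.065  1.461  0.022  1.35  -0.089] [ 0.22056342 -0.58452455  0.24941263] [ 9.83770624e-01  1.79429884e-01 -1.23788677e-04 -5.11636991e-04]
```

View pics/w1.png

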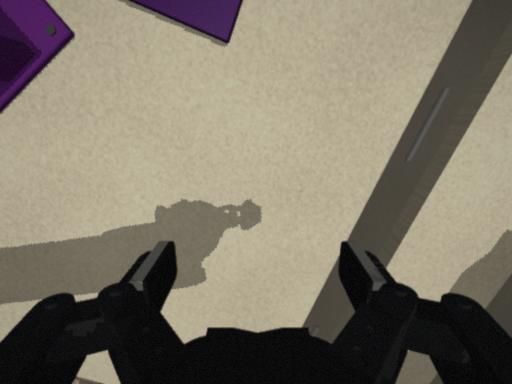

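The wrist view shows bare bench and the purple look-alike (top left); the plan rows need every field.

move_arm([
  {"delta_pos": [0.04,-0.045,-0.005],"turn": [0,0,0],"fingers": 0},
  {"delta_pos": [0.08,-0.085,-0.01],"turn": [0,0,0],"fingers": 0},
  {"delta_pos": [0.12,-0.125,-0.02],"turn": [0,0,0],"fingers": 0},
  {"delta_pos": [0.165,-0.165,-0.03],"turn": [0,0,0],"fingers": 0},
  {"delta_pos": [0.21,-0.205,-0.04],"turn": [0,0,0],"fingers": 0},
  {"delta_pos": [0.255,-0.245,-0.05],"turn": [0,0,0],"fingers": 0},
  {"delta_pos": [0.3,-0.285,-0.05],"turn": [0,0,0],"fingers": 0},
  {"delta_pos": [0.345,-0.325,-0.05],"turn": [0,0,0],"fingers": 0},
  {"delta_pos": [0.39,-0.365,-0.05],"turn": [0,0,0],"fingers": 0},
  {"delta_pos": [0.43,-0.4,-0.05],"turn": [0,0,0],"fingers": 0},
  {"delta_pos": [0.47,-0.43,-0.05],"turn": [0,0,0],"fingers": 0},
  {"delta_pos": [0.505,-0.46,-0.05],"turn": [0,0,0],"fingers": 0},
])

```text
clock: 1.7
position: [0.5314, 0.0253, 0.3]
ee_rot: [0.984, 0.179, 0.0, 0.0]
ft_force: [0.9, -0.5, -0.1]
grip_width: 0.998
grasp_force: 0.0
```

move_arm([
  {"delta_pos": [0,0,0],"turn": [0,0,0],"fingers": 0},
  {"delta_pos": [0,0,0],"turn": [0,0,0],"fingers": 0},
])

```text
clock: 1.95
position: [0.5306, 0.0234, 0.2997]
ee_rot: [0.984, 0.179, -0.0, 0.0]
ft_force: [0.1, -0.3, 0.4]
grip_width: 1.0
grasp_force: 0.0
```

Run:
```python
from h import *
o=get_obs();print(np.round(o["joint_pos"],3),o["position"],o["ee_rot"])
c=cam("wrist");np.savez("w1.npz",**c);save(c,"pics/w2.png")
```

```text
[ 0.493  0.159 -0.691  1.601  0.103  1.419 -1.417] [0.53057816 0.02341186 0.29972258] [ 9.83778201e-01  1.79388744e-01 -3.44255840e-04  1.07759217e-04]
```

View pics/w2.png

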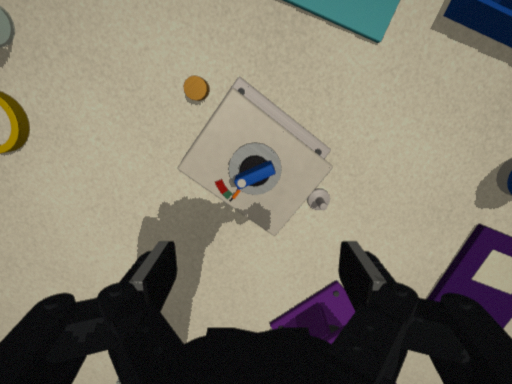

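The view shows the knob at about (255,172) with its white dot at (241,183), and the pointer and scale toward the lower left around (230,192). The weight is at (195,88), the probe at (318,199).

```bash
cat >> h.py <<'E'
def look(c,verbose=True):
    P=depth(c);Z=P[...,2];hsv=cv2.cvtColor(c["color"],cv2.COLOR_RGB2HSV)
    roi=np.zeros(Z.shape,bool);roi[(Z>0.08)&(Z<0.16)&(c["range_z"]>0)]=1
    near=np.hypot(P[...,0]-.53,P[...,1]-.03)<0.15
    g=lambda lo,hi:(cv2.inRange(hsv,lo,hi)>0)&near
    out={}
    b=g((100,120,40),(125,255,255));v,u=np.nonzero(b&(Z>.136))
    X=plane(c,u,v,.142)[:,:2]
    (cx,cy),(w,h),a=cv2.minAreaRect((X*1000).astype(np.float32))
    out["bar"]=(np.round([cx,cy,w,h,a],2))
    cen=X.mean(0);out["mean"]=cen
    pc=np.linalg.svd(X-cen)[2][0];out["barang"]=np.arctan2(pc[1],pc[0])
    for n,lo,hi,z in(("orange",(8,120,120),(22,255,255),.103),("red",(0,130,80),(6,255,255),.098),("green",(40,60,40),(90,255,255),.098)):
        m=g(lo,hi)&(Z>.08);k,l,s,ce=cv2.connectedComponentsWithStats(m.astype(np.uint8))
        for i in range(1,k):
            if s[i,4]>3: out[n+str(i)]=(s[i,4],ce[i].round(1),plane(c,ce[i][0],ce[i][1],z)[:2].round(4))
    return out
E
python3 - <<'E'
from h import *
c=dict(np.load("w1.npz"))
for k,v in look(c).items(): print(k,v)
P=depth(c);Z=P[...,2];near=np.hypot(P[...,0]-.53,P[...,1]-.03)<0.15
t=(abs(Z-.097)<.004)&near; X=plane(c,*np.nonzero(t)[::-1],.097)[:,:2]
print("bridge",cv2.minAreaRect((X*1000).astype(np.float32)))
cv2.imwrite("pics/w2c.png",cv2.resize(c["color"][130:230,190:320,::-1],None,fx=6,fy=6,interpolation=cv2.INTER_CUBIC))
# whole objects heights
m=(Z>.01)&(c["range_z"]>0)
for n,lo,hi in(("weight",(180,73),(211,103)),("probe",(306,187),(331,211))):
    s=m[lo[1]:hi[1],lo[0]:hi[0]];q=P[lo[1]:hi[1],lo[0]:hi[0]][s];print(n,np.median(q,0),q[:,2].max())
E
```

```text
bar [638.22 -38.32  34.17 289.63  53.8 ]
mean [0.54146242 0.02227514]
barang 2.530860612013635
orange3 (np.int32(37), array([235.6, 193.9]), array([0.4959, 0.0378]))
red1 (np.int32(98), array([220.8, 186.1]), array([0.4973, 0.0578]))
green10 (np.int32(41), array([227.3, 193.9]), array([0.4907, 0.0471]))
bridge ((533.7713012695312, 27.203765869140625), (148.81617736816406, 115.0429916381836), 73.61231994628906)
weight [0.59317118 0.13424776 0.02606373] 0.028496962529150717
probe [ 0.50712028 -0.08632307  0.03855032] 0.09975209448602022
```

View pics/w2c.png

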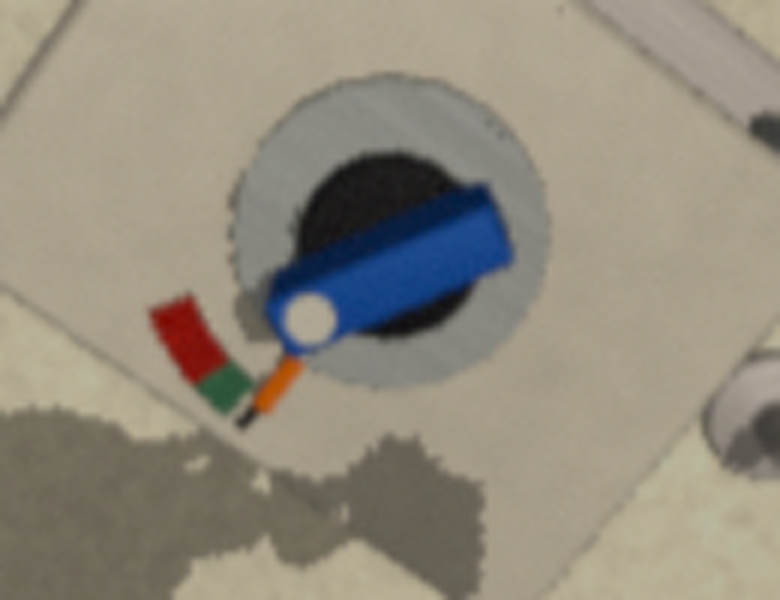

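The crop shows the pointer at the black zero mark (crop 240,420), the green then red sectors clockwise of it, and the bar's white dot at crop (311,320).

```bash
sed -i 's/^    X=plane(c,u,v,.142)\[:,:2\]/    k,l,s,ce=cv2.connectedComponentsWithStats((b\&(Z>.136)).astype(np.uint8));v,u=np.nonzero(l==1+s[1:,4].argmax());X=plane(c,u,v,.142)[:,:2]/' h.py
python3 - <<'E'
from h import *
c=dict(np.load("w1.npz"))
l=look(c)
for k in("bar","mean","barang"):print(k,l[k])
d=plane(c,241.8,183.3,.142)[:2];print("dot",d)
o=get_obs();R=Ro.from_quat(o["ee_rot"]).as_matrix()
print("tool y ang",np.arctan2(R[1,1],R[0,1]))
for tgt in((.5338,.0272,.138),):print(R.T@(np.array(tgt)-o["position"]))
E
```

```text
bar [533.97  27.54  12.88  43.09  44.97]
mean [0.53622977 0.02581272]
barang 2.320927185285003
dot [0.52190657 0.03694724]
tool y ang -1.2112996201259192
[ 0.00469999 -0.00302053  0.16184931]
```

Careful with the scale: turns go in shares of 2 pi rad. That gives: -2 rad / 6.2832 = -0.3183.

move_arm([
  {"delta_pos": [0.005,-0.003,0],"turn": [0,0,-0.0286],"fingers": 0},
  {"delta_pos": [0.005,-0.003,0],"turn": [0,0,-0.0573],"fingers": 0},
  {"delta_pos": [0.005,-0.003,0],"turn": [0,0,-0.0859],"fingers": 0},
  {"delta_pos": [0.005,-0.003,0.01],"turn": [0,0,-0.1146],"fingers": 0},
  {"delta_pos": [0.005,-0.003,0.02],"turn": [0,0,-0.1432],"fingers": 0},
  {"delta_pos": [0.005,-0.003,0.03],"turn": [0,0,-0.1719],"fingers": 0},
  {"delta_pos": [0.005,-0.003,0.04],"turn": [0,0,-0.2005],"fingers": 0},
  {"delta_pos": [0.005,-0.003,0.05],"turn": [0,0,-0.2292],"fingers": 0},
  {"delta_pos": [0.005,-0.003,0.06],"turn": [0,0,-0.2578],"fingers": 0},
  {"delta_pos": [0.005,-0.003,0.07],"turn": [0,0,-0.2865],"fingers": 0},
  {"delta_pos": [0.005,-0.003,0.07],"turn": [0,0,-0.3104],"fingers": 0},
  {"delta_pos": [0.005,-0.003,0.07],"turn": [0,0,-0.3183],"fingers": 0},
])

```text
clock: 3.5
position: [0.5341, 0.0268, 0.2299]
ee_rot: [0.38, 0.925, -0.001, 0.0]
ft_force: [0.4, -0.4, -0.9]
grip_width: 1.0
grasp_force: 0.0
```

move_arm([
  {"delta_pos": [0,0,0],"turn": [0,0,0],"fingers": 0},
  {"delta_pos": [0,0,0],"turn": [0,0,0],"fingers": 0},
])

```text
clock: 3.75
position: [0.5343, 0.0277, 0.2301]
ee_rot: [0.382, 0.924, -0.0, 0.0]
ft_force: [0.4, 0.3, 0.0]
grip_width: 1.0
grasp_force: 0.0
```

Run:
```python
from h import *
o=get_obs();R=Ro.from_quat(o["ee_rot"]).as_matrix()
print(np.round(o["joint_pos"],3),o["position"],"x ang",np.arctan2(R[1,0],R[0,0]))
c=cam("wrist");save(c,"pics/w3.png")
l=look(c)
for k,v in l.items():print(k,v)
b=l["bar"];print(R.T@(np.array([b[0]/1e3,b[1]/1e3,.138])-o["position"]))
P=depth(c);Z=P[...,2];t=(abs(Z-.097)<.004)&(np.hypot(P[...,0]-.53,P[...,1]-.03)<0.1); X=plane(c,*np.nonzero(t)[::-1],.097)[:,:2]
print("bridge",cv2.minAreaRect((X*1000).astype(np.float32)))
```

```text
[ 0.652  0.257 -0.906  1.69   0.21   1.296  0.492] [0.53430367 0.02769675 0.23008263] x ang 2.358390098001934
bar [532.08  28.04  11.37  44.19  45.07]
mean [0.53303676 0.02712836]
barang -0.7924647865181369
orange4 (np.int32(74), array([237.4, 154.3]), array([0.4975, 0.0373]))
red1 (np.int32(183), array([253.1, 137.6]), array([0.4974, 0.0576]))
green1 (np.int32(81), array([239.7, 140.2]), array([0.4903, 0.0473]))
green10 (np.int32(8), array([375.4, 256. ]), array([0.6719, 0.0613]))
green11 (np.int32(5), array([379.6, 261.4]), array([0.6801, 0.0605]))
green14 (np.int32(25), array([389.3, 273.4]), array([0.6988, 0.0589]))
green21 (np.int32(4), array([402. , 283.5]), array([0.7184, 0.061 ]))
green23 (np.int32(21), array([411.9, 289.1]), array([0.7316, 0.0643]))
green24 (np.int32(7), array([344.7, 289. ]), array([0.6805, 0.0132]))
green27 (np.int32(12), array([444.8, 294.3]), array([0.7622, 0.0856]))
green28 (np.int32(12), array([457.3, 293.7]), array([0.771 , 0.0957]))
green33 (np.int32(4), array([465.5, 295.8]), array([0.7796, 0.1005]))
green35 (np.int32(6), array([420.7, 297.8]), array([0.7475, 0.0645]))
green36 (np.int32(7), array([428.6, 299.4]), array([0.7553, 0.0694]))
green37 (np.int32(9), array([436.8, 300.8]), array([0.7631, 0.0747]))
green44 (np.int32(7), array([349.6, 319. ]), array([ 0.7147, -0.0082]))
green47 (np.int32(9), array([342.2, 329.1]), array([ 0.7197, -0.023 ]))
[ 0.00186749 -0.00129754  0.09208204]
bridge ((532.3162231445312, 27.834152221679688), (148.4138641357422, 114.8661880493164), 73.60397338867188)
```

View pics/w3.png

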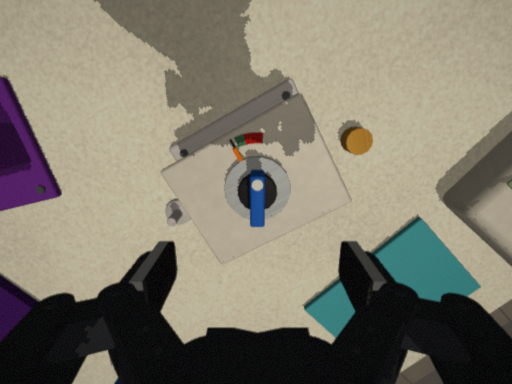

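The view confirms the bar runs vertically in the image between the fingers, (258,172)-(258,225), with fingers straddling it and the pointer at zero (236,145). The bar matches its 44 x 12 mm size.

move_arm([
  {"delta_pos": [0.001,-0.001,0.03],"turn": [0,0,0],"fingers": 0},
  {"delta_pos": [0.001,-0.001,0.06],"turn": [0,0,0],"fingers": 0},
  {"delta_pos": [0.001,-0.001,0.08],"turn": [0,0,0],"fingers": 0},
  {"delta_pos": [0.001,-0.001,0.092],"turn": [0,0,0],"fingers": 0},
  {"delta_pos": [0.001,-0.001,0.092],"turn": [0,0,0],"fingers": 0},
  {"delta_pos": [0.001,-0.001,0.092],"turn": [0,0,0],"fingers": 0},
])

```text
clock: 4.55
position: [0.5335, 0.0286, 0.1389]
ee_rot: [0.381, 0.925, 0.0, 0.001]
ft_force: [-0.2, -0.7, -0.1]
grip_width: 0.997
grasp_force: 0.0
```

move_arm([
  {"delta_pos": [0,0,0],"turn": [0,0,0],"fingers": 0.6},
  {"delta_pos": [0,0,0],"turn": [0,0,0],"fingers": 0.9},
  {"delta_pos": [0,0,0],"turn": [0,0,0],"fingers": 1},
  {"delta_pos": [0,0,0],"turn": [0,0,0],"fingers": 1},
  {"delta_pos": [0,0,0],"turn": [0,0,0],"fingers": 1},
  {"delta_pos": [0,0,0],"turn": [0,0,0],"fingers": 1},
  {"delta_pos": [0,0,0],"turn": [0,0,0],"fingers": 1},
  {"delta_pos": [0,0,0],"turn": [0,0,0],"fingers": 1},
], force=50)

```text
clock: 5.55
position: [0.533, 0.0285, 0.1381]
ee_rot: [0.381, 0.925, 0.0, 0.0]
ft_force: [-0.9, -0.5, 4.2]
grip_width: 0.133
grasp_force: 52.2
```

```bash
cat >> h.py <<'E'
def st():
    a=[];
    o=get_obs();R=Ro.from_quat(o["ee_rot"]).as_matrix()
    print("t",round(float(o["clock"]),2),"pos",o["position"].round(4),"ang",round(float(np.arctan2(R[1,0],R[0,0])),4),"tq",o["torque"].round(3),"F",o["ft_force"].round(1),"j7",o["joint_pos"][6].round(3),"tau7",o["tau"][6].round(3),"w",o["grip_width"],o["grasp_force"])
E
python3 -c "
from h import *
st()"
```

```text
t 5.55 pos [0.533  0.0285 0.1381] ang 2.3608 tq [-0.002  0.283 -0.034] F [-0.9 -0.5  4.2] j7 0.426 tau7 0.002 w 0.1330791392633877 52.21048057079315
```

In the tool's units: 0.15 rad / 6.2832 = 0.0239.

move_arm([
  {"delta_pos": [0,0,0],"turn": [0,0,0.0239],"fingers": 1},
  {"delta_pos": [0,0,0],"turn": [0,0,0.0477],"fingers": 1},
  {"delta_pos": [0,0,0],"turn": [0,0,0.0716],"fingers": 1},
  {"delta_pos": [0,0,0],"turn": [0,0,0.0955],"fingers": 1},
  {"delta_pos": [0,0,0],"turn": [0,0,0.1194],"fingers": 1},
  {"delta_pos": [0,0,0],"turn": [0,0,0.1432],"fingers": 1},
  {"delta_pos": [0,0,0],"turn": [0,0,0.1512],"fingers": 1},
  {"delta_pos": [0,0,0],"turn": [0,0,0.1512],"fingers": 1},
])

```text
clock: 6.55
position: [0.5335, 0.0287, 0.1382]
ee_rot: [0.761, 0.649, 0.001, 0.0]
ft_force: [3.2, 1.3, 1.0]
grip_width: 0.127
grasp_force: 51.9
```

Run:
```python
from h import *
st()
c=cam("wrist");save(c,"pics/w4.png");st()
```

```text
t 6.55 pos [0.5335 0.0287 0.1382] ang 1.4114 tq [ 0.129 -0.721 -0.043] F [3.2 1.3 1. ] j7 -0.47 tau7 -0.603 w 0.12713584907911218 51.90366446971893
t 6.6 pos [0.5335 0.0286 0.1382] ang 1.4122 tq [ 0.238 -0.788 -0.032] F [2.8 1.2 2. ] j7 -0.47 tau7 -0.243 w 0.12755335070372634 51.89005136489868
```

View pics/w4.png

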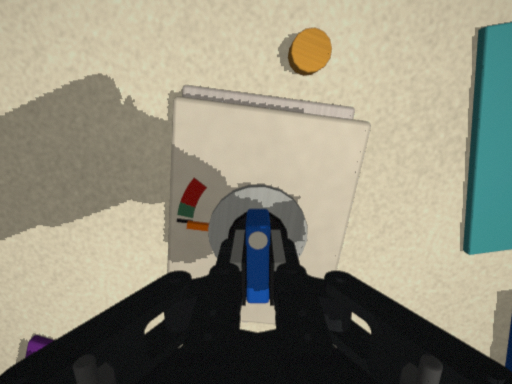

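The wrist view shows the bar held, pointer (198,226) still by the zero mark (185,221), so not yet bottomed.

In the tool's units: 0.14 rad / 6.2832 = 0.0223.

move_arm([
  {"delta_pos": [0,0,0],"turn": [0,0,0.0111],"fingers": 1},
  {"delta_pos": [0,0,0],"turn": [0,0,0.0223],"fingers": 1},
  {"delta_pos": [0,0,0],"turn": [0,0,0.0223],"fingers": 1},
  {"delta_pos": [0,0,0],"turn": [0,0,0.0223],"fingers": 1},
])

```text
clock: 7.1
position: [0.5335, 0.0286, 0.1382]
ee_rot: [0.804, 0.595, 0.001, 0.0]
ft_force: [5.9, 0.7, 0.5]
grip_width: 0.125
grasp_force: 51.8
```

```bash
cat >> h.py <<'E'
def ptr(c,ctr=(.5330,.0277)):
    P=depth(c);Z=P[...,2];hsv=cv2.cvtColor(c["color"],cv2.COLOR_RGB2HSV)
    near=(np.hypot(P[...,0]-ctr[0],P[...,1]-ctr[1])<0.065)&(Z>.085)&(Z<.115)
    r={}
    for n,lo,hi,z in(("orange",(8,120,80),(22,255,255),.103),("red",(0,130,60),(5,255,255),.098),("green",(50,60,30),(90,255,255),.098)):
        v,u=np.nonzero((cv2.inRange(hsv,lo,hi)>0)&near)
        if len(u)<4: r[n]=None;continue
        X=plane(c,u,v,z)[:,:2]-ctr;a=(2.855-np.arctan2(X[:,1],X[:,0])+np.pi)%(2*np.pi)-np.pi
        r[n]=(len(u),np.percentile(a,[5,50,95]).round(3))
    return r
E
python3 - <<'E'
from h import *
st();c=cam("wrist");print(ptr(c));st()
print(ptr(dict(np.load("w1.npz"))))
E
```

```text
t 7.1 pos [0.5335 0.0286 0.1382] ang 1.2735 tq [ 0.303 -1.218  0.005] F [5.9 0.7 0.5] j7 -0.602 tau7 -0.039 w 0.12491035931747986 51.76262319087982
{'orange': (172, array([-0.087, -0.016,  0.046])), 'red': (379, array([0.259, 0.419, 0.577])), 'green': (162, array([0.071, 0.143, 0.216]))}
t 7.15 pos [0.5336 0.0286 0.1382] ang 1.2735 tq [ 2.840e-01 -1.203e+00 -1.000e-03] F [4.9 1.3 0.4] j7 -0.602 tau7 -0.023 w 0.12944111110183895 51.76406264305115
{'orange': (43, array([-0.069, -0.014,  0.248])), 'red': (98, array([0.258, 0.411, 0.566])), 'green': (38, array([0.073, 0.138, 0.202]))}
```

In the tool's units: 0.07 rad / 6.2832 = 0.0111.

move_arm([
  {"delta_pos": [0,0,0],"turn": [0,0,0.0111],"fingers": 1},
  {"delta_pos": [0,0,0],"turn": [0,0,0.0223],"fingers": 1},
  {"delta_pos": [0,0,0],"turn": [0,0,0.0223],"fingers": 1},
  {"delta_pos": [0,0,0],"turn": [0,0,0.0223],"fingers": 1},
])

```text
clock: 7.65
position: [0.5336, 0.0286, 0.1382]
ee_rot: [0.844, 0.537, 0.001, 0.0]
ft_force: [6.1, 0.8, -0.5]
grip_width: 0.127
grasp_force: 51.7
```

Run:
```python
from h import *
st();c=cam("wrist");print(ptr(c))
```

```text
t 7.65 pos [0.5336 0.0286 0.1382] ang 1.1334 tq [ 0.302 -1.365 -0.035] F [ 6.1  0.8 -0.5] j7 -0.736 tau7 -0.042 w 0.12660016992566578 51.69960558414459
{'orange': (169, array([-0.083, -0.014,  0.052])), 'red': (373, array([0.259, 0.419, 0.577])), 'green': (159, array([0.071, 0.143, 0.215]))}
```

In the tool's units: 0.14 rad / 6.2832 = 0.0223.

move_arm([
  {"delta_pos": [0,0,0],"turn": [0,0,0.0111],"fingers": 1},
  {"delta_pos": [0,0,0],"turn": [0,0,0.0223],"fingers": 1},
  {"delta_pos": [0,0,0],"turn": [0,0,0.0223],"fingers": 1},
  {"delta_pos": [0,0,0],"turn": [0,0,0.0223],"fingers": 1},
])

```text
clock: 8.2
position: [0.5337, 0.0285, 0.1382]
ee_rot: [0.879, 0.477, 0.001, 0.0]
ft_force: [7.0, 1.2, -0.6]
grip_width: 0.126
grasp_force: 51.7
```

Run:
```python
from h import *
st();c=cam("wrist");print(ptr(c))
```

```text
t 8.2 pos [0.5337 0.0285 0.1382] ang 0.9934 tq [ 0.288 -1.444 -0.029] F [ 7.   1.2 -0.6] j7 -0.87 tau7 -0.042 w 0.12635562766736866 51.673380732536316
{'orange': (165, array([-0.083, -0.016,  0.052])), 'red': (361, array([0.255, 0.422, 0.575])), 'green': (151, array([0.071, 0.141, 0.21 ]))}
```

In the tool's units: 0.14 rad / 6.2832 = 0.0223.

move_arm([
  {"delta_pos": [0,0,0],"turn": [0,0,0.0111],"fingers": 1},
  {"delta_pos": [0,0,0],"turn": [0,0,0.0223],"fingers": 1},
  {"delta_pos": [0,0,0],"turn": [0,0,0.0223],"fingers": 1},
  {"delta_pos": [0,0,0],"turn": [0,0,0.0223],"fingers": 1},
])

```text
clock: 8.75
position: [0.5338, 0.0285, 0.1382]
ee_rot: [0.91, 0.414, 0.001, 0.0]
ft_force: [6.8, 0.8, -0.6]
grip_width: 0.125
grasp_force: 51.6
```

Run:
```python
from h import *
st();c=cam("wrist");print(ptr(c))
```

```text
t 8.75 pos [0.5338 0.0285 0.1382] ang 0.8533 tq [ 0.16  -1.524  0.033] F [ 6.8  0.8 -0.6] j7 -1.004 tau7 -0.042 w 0.12527300690910795 51.64229214191437
{'orange': (161, array([-0.081, -0.015,  0.053])), 'red': (339, array([0.264, 0.424, 0.576])), 'green': (149, array([0.073, 0.145, 0.216]))}
```

In the tool's units: 0.14 rad / 6.2832 = 0.0223.

move_arm([
  {"delta_pos": [0,0,0],"turn": [0,0,0.0111],"fingers": 1},
  {"delta_pos": [0,0,0],"turn": [0,0,0.0223],"fingers": 1},
  {"delta_pos": [0,0,0],"turn": [0,0,0.0223],"fingers": 1},
  {"delta_pos": [0,0,0],"turn": [0,0,0.0223],"fingers": 1},
])

```text
clock: 9.3
position: [0.5338, 0.0284, 0.1383]
ee_rot: [0.937, 0.349, 0.001, 0.0]
ft_force: [6.1, 0.3, -0.7]
grip_width: 0.129
grasp_force: 51.6
```

Run:
```python
from h import *
st();c=cam("wrist");print(ptr(c))
```

```text
t 9.3 pos [0.5338 0.0284 0.1383] ang 0.7133 tq [ 0.101 -1.535  0.019] F [ 6.1  0.3 -0.7] j7 -1.138 tau7 -0.042 w 0.12930146927935385 51.607763171195984
{'orange': (147, array([-0.075, -0.012,  0.053])), 'red': (332, array([0.263, 0.418, 0.566])), 'green': (147, array([0.073, 0.144, 0.216]))}
```

In the tool's units: 0.14 rad / 6.2832 = 0.0223.

move_arm([
  {"delta_pos": [0,0,0],"turn": [0,0,0.0111],"fingers": 1},
  {"delta_pos": [0,0,0],"turn": [0,0,0.0223],"fingers": 1},
  {"delta_pos": [0,0,0],"turn": [0,0,0.0223],"fingers": 1},
  {"delta_pos": [0,0,0],"turn": [0,0,0.0223],"fingers": 1},
])

```text
clock: 9.85
position: [0.5339, 0.0283, 0.1382]
ee_rot: [0.959, 0.283, 0.001, 0.0]
ft_force: [6.5, -0.1, -0.9]
grip_width: 0.132
grasp_force: 51.6
```

Run:
```python
from h import *
st();c=cam("wrist");print(ptr(c))
```

```text
t 9.85 pos [0.5339 0.0283 0.1382] ang 0.5732 tq [ 0.115 -1.633  0.068] F [ 6.5 -0.1 -0.9] j7 -1.273 tau7 -0.042 w 0.13171670188950976 51.58367335796356
{'orange': (43, array([-0.021,  0.026,  0.053])), 'red': (331, array([0.263, 0.424, 0.578])), 'green': (137, array([0.074, 0.146, 0.214]))}
```

In the tool's units: 0.14 rad / 6.2832 = 0.0223.

move_arm([
  {"delta_pos": [0,0,0],"turn": [0,0,0.0111],"fingers": 1},
  {"delta_pos": [0,0,0],"turn": [0,0,0.0223],"fingers": 1},
  {"delta_pos": [0,0,0],"turn": [0,0,0.0223],"fingers": 1},
  {"delta_pos": [0,0,0],"turn": [0,0,0.0223],"fingers": 1},
])

```text
clock: 10.4
position: [0.5339, 0.0283, 0.1383]
ee_rot: [0.977, 0.215, 0.001, 0.0]
ft_force: [7.8, 0.4, -1.1]
grip_width: 0.128
grasp_force: 51.6
```

Run:
```python
from h import *
st();c=cam("wrist");print(ptr(c))
for n in("scene","side"):
    c=cam(n);print(n,ptr(c))
```

```text
t 10.4 pos [0.5339 0.0283 0.1383] ang 0.4331 tq [ 0.076 -1.724  0.045] F [ 7.8  0.4 -1.1] j7 -1.408 tau7 -0.041 w 0.128384766406619 51.569058895111084
{'orange': None, 'red': (312, array([0.268, 0.425, 0.578])), 'green': (121, array([0.092, 0.157, 0.222]))}
scene {'orange': None, 'red': None, 'green': None}
side {'orange': (7, array([-0.051,  0.   ,  0.051])), 'red': (4, array([0.302, 0.377, 0.451])), 'green': None}
```

In the tool's units: 0.14 rad / 6.2832 = 0.0223.

move_arm([
  {"delta_pos": [0,0,0],"turn": [0,0,0.0111],"fingers": 1},
  {"delta_pos": [0,0,0],"turn": [0,0,0.0223],"fingers": 1},
  {"delta_pos": [0,0,0],"turn": [0,0,0.0223],"fingers": 1},
  {"delta_pos": [0,0,0],"turn": [0,0,0.0223],"fingers": 1},
])

```text
clock: 11.05
position: [0.5339, 0.0282, 0.1382]
ee_rot: [0.989, 0.146, 0.001, 0.0]
ft_force: [7.5, -0.1, -1.4]
grip_width: 0.128
grasp_force: 51.6
```

Run:
```python
from h import *
st();c=cam("wrist");print(ptr(c))
for n in("side",):
    c=cam(n);print(n,ptr(c))
```

```text
t 11.05 pos [0.5339 0.0282 0.1382] ang 0.293 tq [ 0.004 -1.723  0.049] F [ 7.5 -0.1 -1.4] j7 -1.542 tau7 -0.041 w 0.12791706017719465 51.560853123664856
{'orange': None, 'red': (315, array([0.258, 0.419, 0.577])), 'green': None}
side {'orange': (7, array([-0.051,  0.   ,  0.051])), 'red': (5, array([0.305, 0.395, 0.449])), 'green': None}
```

In the tool's units: 0.14 rad / 6.2832 = 0.0223.

move_arm([
  {"delta_pos": [0,0,0],"turn": [0,0,0.0111],"fingers": 1},
  {"delta_pos": [0,0,0],"turn": [0,0,0.0223],"fingers": 1},
  {"delta_pos": [0,0,0],"turn": [0,0,0.0223],"fingers": 1},
  {"delta_pos": [0,0,0],"turn": [0,0,0.0223],"fingers": 1},
])

```text
clock: 11.65
position: [0.534, 0.0281, 0.1382]
ee_rot: [0.997, 0.077, 0.001, 0.0]
ft_force: [7.4, -1.0, -0.8]
grip_width: 0.123
grasp_force: 51.6
```

Run:
```python
from h import *
st()
for n in("side",):
    c=cam(n);print(n,ptr(c))
```

```text
t 11.65 pos [0.534  0.0281 0.1382] ang 0.1533 tq [-0.127 -1.739  0.185] F [ 7.4 -1.  -0.8] j7 -1.677 tau7 -0.234 w 0.1234198974159966 51.580764055252075
side {'orange': (6, array([0.057, 0.102, 0.153])), 'red': (7, array([0.31 , 0.395, 0.455])), 'green': None}
```

Contact: the torque is rising and the pointer is at about 0.10 rad in green. One small step takes it to mid-green.

In the tool's units: 0.05 rad / 6.2832 = 0.008.

move_arm([
  {"delta_pos": [0,0,0],"turn": [0,0,0.0032],"fingers": 1},
  {"delta_pos": [0,0,0],"turn": [0,0,0.008],"fingers": 1},
  {"delta_pos": [0,0,0],"turn": [0,0,0.008],"fingers": 1},
  {"delta_pos": [0,0,0],"turn": [0,0,0.008],"fingers": 1},
  {"delta_pos": [0,0,0],"turn": [0,0,0.008],"fingers": 1},
])

```text
clock: 12.32
position: [0.534, 0.0281, 0.1382]
ee_rot: [0.999, 0.052, 0.001, 0.0]
ft_force: [7.0, -0.4, -1.4]
grip_width: 0.131
grasp_force: 51.6
```

Run:
```python
from h import *
st()
for n in("side",):
    c=cam(n);print(n,ptr(c));save(c,"pics/side5.png")
```

```text
t 12.32 pos [0.534  0.0281 0.1382] ang 0.1035 tq [-0.086 -1.739  0.31 ] F [ 7.  -0.4 -1.4] j7 -1.725 tau7 -0.305 w 0.13126601777676486 51.625896692276
side {'orange': (6, array([0.101, 0.151, 0.19 ])), 'red': (5, array([0.348, 0.395, 0.449])), 'green': None}
```

In the tool's units: -0.06 rad / 6.2832 = -0.0095.

move_arm([
  {"delta_pos": [0,0,0],"turn": [0,0,-0.0048],"fingers": 1},
  {"delta_pos": [0,0,0],"turn": [0,0,-0.0095],"fingers": 1},
  {"delta_pos": [0,0,0],"turn": [0,0,-0.0095],"fingers": 1},
  {"delta_pos": [0,0,0],"turn": [0,0,-0.0095],"fingers": 1},
])

```text
clock: 12.88
position: [0.534, 0.0281, 0.1382]
ee_rot: [0.997, 0.082, 0.001, 0.0]
ft_force: [7.7, 0.1, -2.2]
grip_width: 0.129
grasp_force: 51.6
```

```bash
python3 -c "
from h import *
st()"
```

```text
t 12.88 pos [0.534  0.0281 0.1382] ang 0.1633 tq [-0.038 -1.744  0.207] F [ 7.7  0.1 -2.2] j7 -1.668 tau7 -0.184 w 0.12853741586328235 51.58376634120941
```

In the tool's units: -0.05 rad / 6.2832 = -0.008.

move_arm([
  {"delta_pos": [0,0,0],"turn": [0,0,-0.0048],"fingers": 1},
  {"delta_pos": [0,0,0],"turn": [0,0,-0.008],"fingers": 1},
  {"delta_pos": [0,0,0],"turn": [0,0,-0.008],"fingers": 1},
  {"delta_pos": [0,0,0],"turn": [0,0,-0.008],"fingers": 1},
])

```text
clock: 13.38
position: [0.534, 0.0282, 0.1382]
ee_rot: [0.994, 0.106, 0.001, 0.0]
ft_force: [7.2, -1.4, -0.4]
grip_width: 0.13
grasp_force: 51.6
```

```bash
python3 -c "
from h import *
st()"
```

```text
t 13.38 pos [0.534  0.0282 0.1382] ang 0.2131 tq [-0.045 -1.688  0.097] F [ 7.2 -1.4 -0.4] j7 -1.619 tau7 -0.096 w 0.1304260131858398 51.56644284725189
```

In the tool's units: -0.05 rad / 6.2832 = -0.008.

move_arm([
  {"delta_pos": [0,0,0],"turn": [0,0,-0.0048],"fingers": 1},
  {"delta_pos": [0,0,0],"turn": [0,0,-0.008],"fingers": 1},
  {"delta_pos": [0,0,0],"turn": [0,0,-0.008],"fingers": 1},
  {"delta_pos": [0,0,0],"turn": [0,0,-0.008],"fingers": 1},
])

```text
clock: 13.88
position: [0.5339, 0.0282, 0.1382]
ee_rot: [0.991, 0.131, 0.001, 0.0]
ft_force: [7.6, -0.6, -1.2]
grip_width: 0.13
grasp_force: 51.6
```

```bash
python3 -c "
from h import *
st()"
```

```text
t 13.88 pos [0.5339 0.0282 0.1382] ang 0.2631 tq [-0.014 -1.737 -0.   ] F [ 7.6 -0.6 -1.2] j7 -1.571 tau7 -0.005 w 0.1302824832744375 51.566147804260254
```

In the tool's units: -0.15 rad / 6.2832 = -0.0239.

move_arm([
  {"delta_pos": [0,0,0],"turn": [0,0,-0.0159],"fingers": 1},
  {"delta_pos": [0,0,0],"turn": [0,0,-0.0239],"fingers": 1},
  {"delta_pos": [0,0,0],"turn": [0,0,-0.0239],"fingers": 1},
  {"delta_pos": [0,0,0],"turn": [0,0,-0.0239],"fingers": 1},
])

```text
clock: 14.38
position: [0.5339, 0.0282, 0.1382]
ee_rot: [0.979, 0.205, 0.001, 0.0]
ft_force: [8.0, -0.6, -0.9]
grip_width: 0.129
grasp_force: 51.6
```

```bash
python3 -c "
from h import *
st()"
```

```text
t 14.38 pos [0.5339 0.0282 0.1382] ang 0.4131 tq [ 0.114 -1.675 -0.02 ] F [ 8.  -0.6 -0.9] j7 -1.427 tau7 0.034 w 0.12895542131168045 51.58891439437866
```

In the tool's units: -1.443 rad / 6.2832 = -0.2297.

move_arm([
  {"delta_pos": [0,0,0],"turn": [0,0,-0.0239],"fingers": 1},
  {"delta_pos": [0,0,0],"turn": [0,0,-0.0477],"fingers": 1},
  {"delta_pos": [0,0,0],"turn": [0,0,-0.0716],"fingers": 1},
  {"delta_pos": [0,0,0],"turn": [0,0,-0.0955],"fingers": 1},
  {"delta_pos": [0,0,0],"turn": [0,0,-0.1194],"fingers": 1},
  {"delta_pos": [0,0,0],"turn": [0,0,-0.1432],"fingers": 1},
  {"delta_pos": [0,0,0],"turn": [0,0,-0.1671],"fingers": 1},
  {"delta_pos": [0,0,0],"turn": [0,0,-0.191],"fingers": 1},
  {"delta_pos": [0,0,0],"turn": [0,0,-0.2149],"fingers": 1},
  {"delta_pos": [0,0,0],"turn": [0,0,-0.2297],"fingers": 1},
  {"delta_pos": [0,0,0],"turn": [0,0,-0.2297],"fingers": 1},
  {"delta_pos": [0,0,0],"turn": [0,0,-0.2297],"fingers": 1},
])

```text
clock: 15.88
position: [0.5332, 0.0286, 0.1382]
ee_rot: [0.601, 0.799, 0.0, 0.0]
ft_force: [4.9, 0.4, 3.0]
grip_width: 0.126
grasp_force: 52.1
```

Run:
```python
from h import *
st()
c=cam("wrist");print(ptr(c));l=look(c);print(l["bar"],l["barang"])
```

```text
t 15.88 pos [0.5332 0.0286 0.1382] ang 1.8527 tq [ 0.443 -0.897  0.043] F [4.9 0.4 3. ] j7 -0.05 tau7 0.08 w 0.12577155559571818 52.09678530693054
{'orange': (189, array([-0.095, -0.028,  0.038])), 'red': (420, array([0.257, 0.416, 0.573])), 'green': (181, array([0.071, 0.145, 0.217]))}
[532.45  29.16  11.99  45.6   16.1 ] -1.2959612960037863
```

move_arm([
  {"delta_pos": [0,0,0],"turn": [0,0,0],"fingers": 0.7},
  {"delta_pos": [0,0,0],"turn": [0,0,0],"fingers": 0.5},
  {"delta_pos": [0,0,0],"turn": [0,0,0],"fingers": 0.2},
  {"delta_pos": [0,0,0],"turn": [0,0,0],"fingers": 0},
  {"delta_pos": [0,0,0],"turn": [0,0,0],"fingers": 0},
  {"delta_pos": [0,0,0],"turn": [0,0,0],"fingers": 0},
  {"delta_pos": [0,0,-0.03],"turn": [0,0,0],"fingers": 0},
  {"delta_pos": [0,0,-0.06],"turn": [0,0,0],"fingers": 0},
  {"delta_pos": [0,0,-0.09],"turn": [0,0,0],"fingers": 0},
  {"delta_pos": [0,0,-0.09],"turn": [0,0,0],"fingers": 0},
  {"delta_pos": [0,0,-0.09],"turn": [0,0,0],"fingers": 0},
])

```text
clock: 17.3
position: [0.5327, 0.0283, 0.2274]
ee_rot: [0.6, 0.8, -0.0, -0.0]
ft_force: [-0.1, 0.0, -0.5]
grip_width: 0.999
grasp_force: 0.0
```

Run:
```python
from h import *
st()
c=cam("wrist");save(c,"pics/w6.png");print(ptr(c));l=look(c);print(l["bar"],l["barang"]%np.pi)
```

```text
t 17.3 pos [0.5327 0.0283 0.2274] ang 1.8537 tq [ 0.032  0.022 -0.001] F [-0.1  0.  -0.5] j7 0.012 tau7 0.011 w 0.998776624425458 0.0
{'orange': (78, array([-0.088, -0.024,  0.038])), 'red': (182, array([0.256, 0.415, 0.569])), 'green': (76, array([0.071, 0.14 , 0.212]))}
[532.68  28.53  11.82  44.78  15.75] 1.8460621158605426
```

View pics/w6.png

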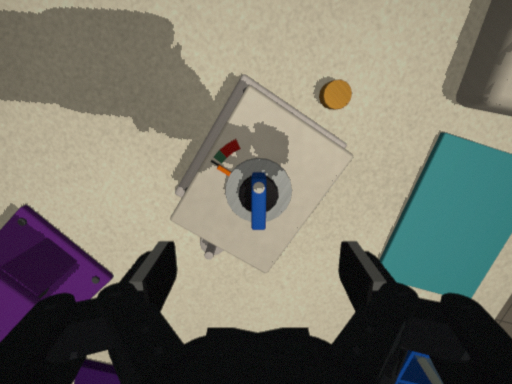

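The knob is released with its bar at (259,205), aligned as left at 1.85 rad. The pointer (223,170) is back at zero, and the weight and probe are undisturbed.

```bash
python3 -c "
from h import *
print(hand_in())"
```

```text
the job is handed in; nothing more can be done
None
```

The stop screw was bottomed with the pointer at about 0.15 rad, in the green. I then backed the knob off about 1.57 rad (a quarter turn), let go of it and handed the job in at about 17 s; the interface gave no verdict.

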